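# Check a cable-puller gear against the master

### The job

Three loose steel gears for the cable puller lie on the splicing table. Put the one with as many teeth as the master gear (twelve) on the bare test post of the checking fixture, right down so that its teeth sit between the master's, then turn the meshed pair about a quarter turn, either way, to see that the master follows. Leave it seated on the post, and leave the other two gears where they lie.

Things in the scene. Friction and masses are not known exactly. Their poses are not given: they have to be found in the camera images.
- gear12_hub (a point): Twelve-tooth steel gear lying flat, 0.25 kg: toothed disc 67 mm across the tips, 18 mm thick, with a round hub 28 mm in diameter standing 34 mm above the disc (52 mm high in all) and a 19 mm bore right through. Point: on its axis, 42 mm above its underside, 24 mm above the disc; grip the hub here. z up along the axis; a tooth lies along its x axis, one every 30 degrees.
- gear9_hub (a point): Nine-tooth gear, the same in make and heights, but 52 mm across the tips. Point as for the twelve-tooth gear. To be left alone.
- gear15_hub (a point): Fifteen-tooth gear, the same in make and heights, but 82 mm across the tips. Point as for the twelve-tooth gear. To be left alone.
- post_foot (a point): On the axis of the fixture's bare test post at its foot, where a seated gear's underside rests, 16 mm above the table. Post 15 mm in diameter for 22 mm above this point, then tapering to a 4 mm tip 40 mm above it. z up; the master's axis is 60 mm off along its y axis. The fixture is an aluminium plate 110 x 165 mm, 12 mm thick, fixed.
- master: Twelve-tooth master gear, no hub, captive on the fixture, turns freely. 67 mm across, 18 mm thick. Origin on its axis at its underside, level with a seated gear's. A tooth lies along its x axis (turning with it), one every 30 degrees. All gears' teeth are oiled upright pins 6.6 mm thick, 15.7 mm pitch, 30 mm from the axis here, with round ends that slip into the gaps.
- master_mark (a point): Point on the master's top face, 24 mm from its axis along its x axis; turns with it (a small dark dot 18 mm from the axis points to it).
There are look-alikes about, which are no part of the job. What is shaped like the part that bears gear12_hub but brown, pink or purple is not meant.

How it is judged:
By the outcome, as a careful person would: the job done as asked, in the order asked, and still so for the second after the job is handed in, with the robot touching nothing.
It also fails if it takes over 45 s, if anything falls off the work surface, if the arm or the gripper's body presses on something with over 40 N, if the wrist force passes 120 N, or if a joint passes its speed limit or range.

### The arm

A 6-joint arm with a two-finger parallel gripper is mounted at the origin on the work surface. World frame = base frame: x ahead of the robot, y to its left, z up, the work surface at z = 0. Lengths are in m, angles in rad, forces in N, time in s.
With the tool pointing down it reaches from about 0.25 to 0.775 m from the base axis. Payload 4 kg.
Tool frame: the origin (TCP) lies at the very end of the fingers, on their centre line; the grasp point (between the pads) lies 19 mm behind it; z points along the fingers, y is the direction in which the jaws open and shut (so a half turn about z gives the same grasp; the last joint's range is limited). The gripper opens to 94 mm and grips with 3 to 60 N. Pads are 16 mm wide; open, the fingers measure 119 mm over their backs; the gripper's body (75 mm by 177 mm) begins 78 mm behind the grasp point.
Start: joints at [1.123, 0.087, 1.371, -0, 1.684, -0.103], TCP at [0.186, 0.518, 0.206] pointing down, gripper open.
Joint ranges: [-3.1, 3.1], [-0.76, 2.03], [0.27, 2.55], [-1.08, 4.22], [0.17, 2.65], [-2.57, 2.57]. Speed limits (rad/s): [2.79, 2.79, 3.14, 3.14, 3.14, 3.14].

### API

Orientations are given as [roll, pitch, yaw] about the fixed x, y, z axes, in that order (R = Rz(yaw) Ry(pitch) Rx(roll)).
In Python, from bench import robot, cams, models gives the robot as it stands.
- The arm moves only by the tool step_arm, never from a script. Its argument "series" is a list of rows, each a list of 5 numbers: the gripper command: -1 is shut, 1 is fully open, values between are in proportion, then the shift along the tool's x, y, z in mm, then the turn about the tool's z in degrees. A call has 1 to 20 rows; each row is the pose to reach, as a shift and turn from the pose commanded when the call began, along the tool's axes at that moment; what a row does not reach only later rows make up. A row lasts 1/8 s, in which the tool goes at most 62.5 mm and 10.7 degrees, less where a joint would pass 70% of its speed; a pose out of reach is approached as far as the arm can. A call with a gripper value outside its range is refused whole. The fingers move at their own pace and stop on an object; the grip force is fixed at half the most. Time passes only in rows, so rows that repeat a pose let the fingers close. It gives the time, the measured TCP pose, the force and the opening at its end, in the units of the state.
- robot.get_obs(): the state, without advancing time (a new reading comes with each control period).
- cams.snapshot(name): name is "side" or "top"; returns a dict with "pixels" (384x512x3 uint8, red, green, blue), "fov_y" (degrees; the focal length in pixels is half the picture's height over the tangent of half this angle, whatever the lens; pixels are square), "cx", "cy" (the principal point, pixels), "k1" (the pictures are not rectified: a ray, as slopes to the right and down, at radius r is drawn at 1 + k1 r^2 times it, then the intrinsics apply), "R" (3x3) and "t" (3): a world point X has camera coordinates R X + t. Camera axes: x right, y down, z forward; pixel columns grow to the right and rows downward; lengths in m; the calibration is good to about 2 mm. A picture is of the moment at which its call begins. There is no depth.
- robot.close_job(): hands the job in, once; it reports no verdict.
Trained networks look in a picture, given as the dict that the camera call returned (one of the last four; its "shot" number tells which), for a name from the list of things; names that differ only in an ending like _2 or _b are one class to them, and where a whole thing is asked for, a point or a joint stands for the part that bears it (a point fixed in the world has none). Each returns a list of dicts, best first, with "p" (0 to 1); they miss things now and then, are a little off and sometimes report something else, mostly with a low value. They report only what shows in the picture. A call takes as long as a camera call. They do not tell look-alikes from the thing itself.
- models.find_in(picture, label): "position" ([x, y, z] in m, in world coordinates, good to about 4 mm: the middle of the surface that is visible of it).
- models.pinpoint(picture, label): "position" ([x, y, z] in m, in world coordinates, good to about 4 mm: a listed point, or the origin of a listed thing).
The state is a dict: "time": time; "joint_positions": joint angles; "qvel": joint speeds; "joint_torque": joint torques, N m; "tool_pos": TCP position; "ee_rot": TCP orientation; "wrist_force": force on the tool from outside, world axes, zero at the start; "wrist_torque": the same for the moment, N m; "width": finger opening in m.
Only numpy, scipy, OpenCV 4.12 (cv2) and the standard library are available. Lean on these libraries where they do the work, as an engineer would, in place of code of your own. Each camera call takes 0.05 s, during which the arm holds its last target. There are 200 camera calls.

## Working session

There is one attempt and no reset: what is moved stays moved. The work goes in short steps, Python scripts to look and compute and a tool call to move; the robot and the scene stay as the last step left them, time stands still between calls to the robot, and variables do not carry over. Pictures are saved under pics/ and viewed, about 8 in all and at most 12, crops included, and the job is handed in when it is done.

Besides the shell and the picture viewer there is one more tool, called in YAML: its name, and indented under it one key for each argument. step_arm: Moves the arm, as the interface text tells. Its arguments: {"type":"object","properties":{"series":{"type":"array","items":{"type":"array","items":{"type":"number"}}}},"required":["series"]}

```bash
mkdir -p pics; cat > h.py <<'E'
import numpy as np, cv2
from bench import robot, cams, models
def K(s):
    f=192/np.tan(np.radians(s['fov_y'])/2); return f
def proj(s,X):
    c=np.asarray(s['R'])@np.asarray(X,float)+np.asarray(s['t']); u=c[:2]/c[2]; r2=u@u
    return u*(1+s['k1']*r2)*K(s)+[s['cx'],s['cy']]
def onplane(s,px,z):
    d=(np.asarray(px,float)-[s['cx'],s['cy']])/K(s); u=d.copy()
    for _ in range(20): u=d/(1+s['k1']*(u@u))
    R=np.asarray(s['R']);t=np.asarray(s['t']); o=-R.T@t; v=R.T@np.array([*u,1])
    return o+v*(z-o[2])/v[2]
def save(s,n,crop=None,k=1):
    im=s['pixels'][:,:,::-1]
    if crop: x0,y0,x1,y1=crop; im=im[y0:y1,x0:x1]
    cv2.imwrite('pics/'+n,cv2.resize(im,None,fx=k,fy=k,interpolation=cv2.INTER_CUBIC))
E
python3 - <<'E'
from h import *
S=[cams.snapshot(n) for n in('top','side')]
im=np.hstack([s['pixels'] for s in S])[:,:,::-1]
cv2.imwrite('pics/a_top.png',cv2.resize(S[0]['pixels'][:,:,::-1],None,fx=1.5,fy=1.5)); cv2.imwrite('pics/a_side.png',cv2.resize(S[1]['pixels'][:,:,::-1],None,fx=1.5,fy=1.5))
for s,n in zip(S,('top','side')):
    for l in('gear12_hub','gear9_hub','gear15_hub','post_foot','master','master_mark'):
        for d in models.pinpoint(s,l)[:4]: print(n,l,round(d['p'],2),np.round(d['position'],3),np.round(proj(s,d['position'])))
    print(np.round(-np.array(s['R']).T@s['t'],2))
o=robot.get_obs();print(o['time'],o['tool_pos'],o['ee_rot'],o['wrist_force'])
E
```

```text
top gear12_hub 0.94 [ 0.698 -0.165  0.037] [338. 121.]
top gear12_hub 0.88 [ 0.364 -0.124  0.044] [323. 293.]
top gear12_hub 0.65 [ 0.588 -0.18   0.044] [348. 175.]
top gear12_hub 0.59 [ 0.466 -0.205  0.044] [363. 238.]
top gear9_hub 0.74 [ 0.452 -0.097  0.04 ] [307. 246.]
top post_foot 0.6 [0.569 0.123 0.02 ] [194. 188.]
top master_mark 0.72 [0.595 0.155 0.034] [177. 174.]
[0.47 0.   0.79]
side gear12_hub 0.84 [ 0.587 -0.178  0.042] [295. 235.]
side gear12_hub 0.79 [ 0.364 -0.119  0.046] [192. 225.]
side gear12_hub 0.77 [ 0.694 -0.169  0.043] [340. 228.]
side gear12_hub 0.71 [ 0.466 -0.206  0.044] [242. 247.]
side gear9_hub 0.78 [ 0.45 -0.1   0.04] [230. 219.]
side gear9_hub 0.53 [ 0.587 -0.179  0.041] [295. 236.]
side gear15_hub 0.6 [ 0.448 -0.319  0.039] [240. 288.]
side post_foot 0.81 [0.569 0.128 0.018] [264. 175.]
side master 0.62 [0.595 0.182 0.01 ] [270. 167.]
side master_mark 0.61 [0.594 0.155 0.029] [271. 166.]
[ 0.38 -0.91  0.64]
0.7 [0.18590917 0.51765339 0.20551925] [3.14147204e+00 1.08992424e-05 2.79679446e+00] [0.90911671 0.80214524 0.3594011 ]
```

View pics/a_top.png

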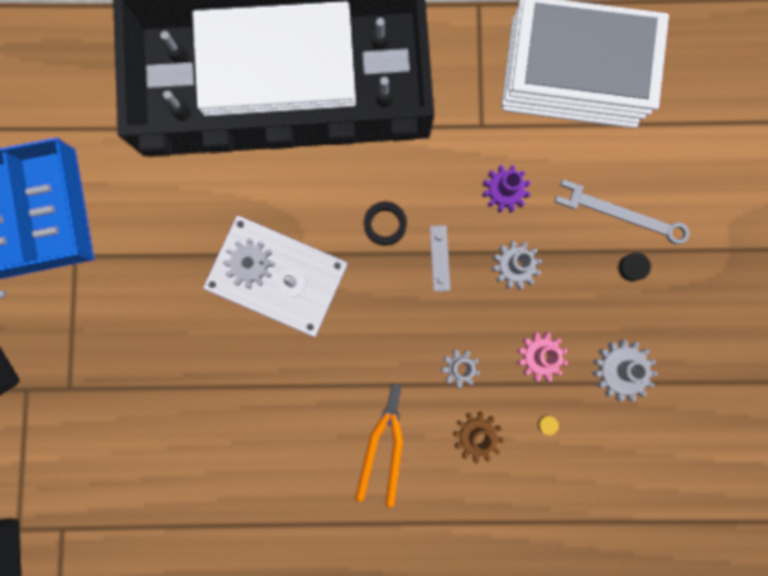

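View pics/a_side.png

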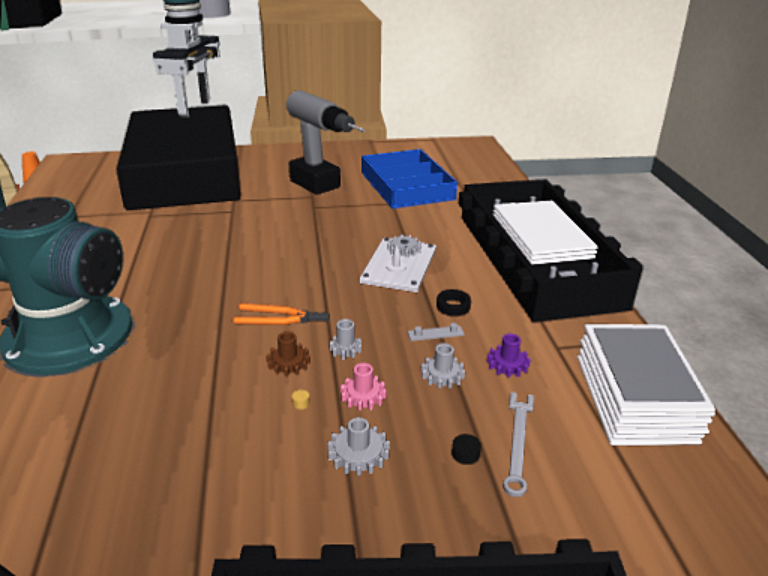

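Top picture, unscaled px. Twelve-tooth candidates:
- grey medium (345,176)
- purple (338,125)
- pink (362,238)
- brown (319,291)

The grey small gear (307,246) has nine teeth and the grey large one (417,247) has fifteen. The fixture's master is at about (165,175) and the bare post at about (193,187). I choose the grey gear at (345,176). Next I check it in a close crop and measure centres and tooth phases.

```bash
cat >> h.py <<'E'
def rect(s,c,z,half=.05,n=200):
    g=(np.arange(n)+.5)/n*2*half-half
    X,Y=np.meshgrid(c[0]+g,c[1]+g,indexing='ij')
    P=np.stack([X,Y,np.full_like(X,z)],-1).reshape(-1,3)@np.array(s['R']).T+s['t']
    u=P[:,:2]/P[:,2:]; u=u*(1+s['k1']*(u**2).sum(1,keepdims=True))*K(s)+[s['cx'],s['cy']]
    u=u.astype(np.float32).reshape(n,n,2)
    return cv2.remap(s['pixels'],u[...,0],u[...,1],cv2.INTER_CUBIC)   # rows=x, cols=y
def phase(img,c,off,N=12,r0=.0285,r1=.033,half=.05):
    """12th-harmonic phase of a gray float img about off (m, from patch centre); returns amp, tooth angle deg"""
    n=img.shape[0]; th=np.linspace(0,2*np.pi,720,endpoint=False); r=np.linspace(r0,r1,8)[:,None]
    x=(off[0]+r*np.cos(th)+half)/(2*half)*n-.5; y=(off[1]+r*np.sin(th)+half)/(2*half)*n-.5
    v=cv2.remap(img.astype(np.float32),y.astype(np.float32),x.astype(np.float32),cv2.INTER_LINEAR).mean(0)
    F=(v*np.exp(-1j*N*th)).mean(); return abs(F),-np.degrees(np.angle(F))/N
E
python3 - <<'E'
from h import *
s=cams.snapshot('top'); d=cams.snapshot('side')
out=[]
for name,c,z in(('gear',(.588,-.179),.018),('master',(.595,.182),.034)):
  for q,nm in((s,'top'),(d,'side')):
    im=rect(q,c,z).astype(np.float32); out.append(im)
    sat=im.max(2)-im.min(2) if name=='gear' else im.mean(2)
    sg=-sat if name=='gear' else sat
    best=max((phase(sg,c,(a,b))+(a*1e3,b*1e3) for a in np.arange(-.008,.0081,.001) for b in np.arange(-.008,.0081,.001)))
    print(name,nm,np.round(best,2))
cv2.imwrite('pics/b.png',cv2.resize(np.vstack([np.hstack(out[:2]),np.hstack(out[2:])])[:,:,::-1],None,fx=1.45,fy=1.45))
p=onplane(s,(193.3,187.3),.056);print(p)
save(s,'c.png',(125,135,240,235),6)
E
```

```text
gear top [18.21  8.33  2.    1.  ]
gear side [ 5.04  8.22 -1.   -4.  ]
master top [14.56 14.01 -3.   -4.  ]
master side [11.08 -2.13 -5.   -8.  ]
[0.56566226 0.11984033 0.056     ][ WARN:0@2.876] global loadsave.cpp:1063 imwrite_ Unsupported depth image for selected encoder is fallbacked to CV_8U.
```

View pics/b.png

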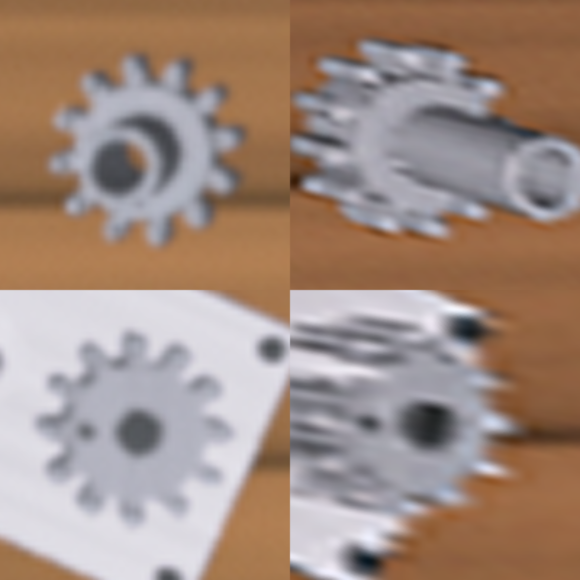

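View pics/c.png

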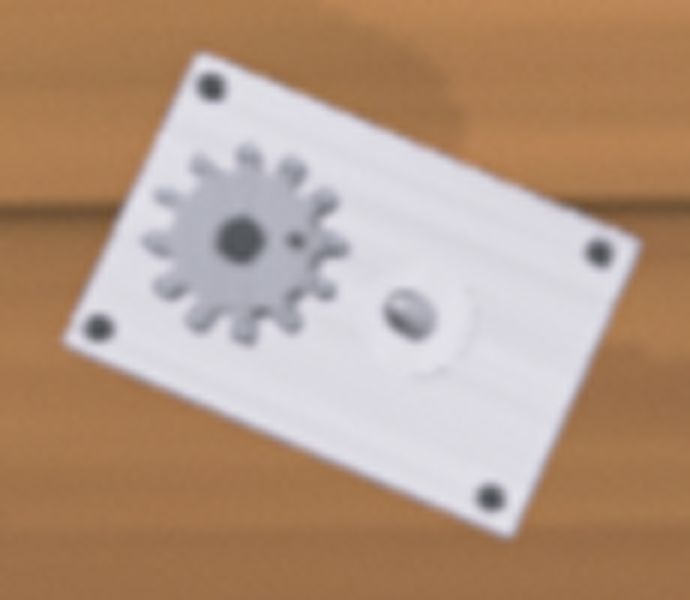

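```bash
python3 - <<'E'
from h import *
s=cams.snapshot('top'); d=cams.snapshot('side')
C=[onplane(s,(125+(x-2.5)/6,135+(y-2.5)/6),.012)[:2] for x,y in((203,52),(640,240),(512,535),(65,342))]
C=np.array(C);ctr=C.mean(0)
e=(C[1]-C[0])+(C[2]-C[3]); e/=np.linalg.norm(e); print('plate',ctr,'edge lens',np.linalg.norm(C[1]-C[0]),np.linalg.norm(C[2]-C[1]),'ang master->post',np.degrees(np.arctan2(e[1],e[0])))
M=onplane(s,(125+(240-2.5)/6,135+(240-2.5)/6),.034)[:2]
D=onplane(s,(125+(297-2.5)/6,135+(241-2.5)/6),.034)[:2]
print('master',M,'dot',np.degrees(np.arctan2(*(D-M)[::-1])),np.linalg.norm(D-M),'post',M+.06*e, 'ring',onplane(s,(125+(420-2.5)/6,135+(315-2.5)/6),.016),'tip',onplane(s,(125+(403-2.5)/6,135+(309-2.5)/6),.056))
a=(M-ctr)@e; print('master along plate',a,(M-ctr)@[-e[1],e[0]])
c=M; im=-rect(s,c,.034).astype(np.float32).mean(2)
for r in((.029,.0325),(.0285,.0335),(.031,.034)): print('mphase',phase(im,c,(0,0),r0=r[0],r1=r[1]))
c=(.5895,-.1785); im=rect(s,c,.018).astype(np.float32); im=-(im.max(2)-im.min(2))
for r in((.029,.0325),(.0285,.0335),(.031,.034)): print('gphase',phase(im,c,(0,0),r0=r[0],r1=r[1]))
# hub top in top view at z .052
save(d,'d.png',(225,140,325,260),6)
E
```

```text
plate [0.57995163 0.14632919] edge lens 0.16278934754819976 0.1084039071693428 ang master->post -113.93721971214211
master [0.59426169 0.18009265] dot -91.55950998649756 0.018709532515896098 post [0.56991756 0.12525322] ring [0.57107567 0.1237053  0.016     ] tip [0.56803578 0.12281208 0.056     ]
master along plate -0.03666558419113778 -0.0006197793081571539
mphase (np.float64(8.942932044674125), np.float64(-1.1706872697362627))
mphase (np.float64(8.35756920694968), np.float64(-1.1684104121317256))
mphase (np.float64(7.808340436753792), np.float64(-1.0900925560372854))
gphase (np.float64(18.647032962561532), np.float64(8.395790017688329))
gphase (np.float64(17.506025308604265), np.float64(8.363094696155873))
gphase (np.float64(16.69157369353434), np.float64(8.294830118476913))
```

View pics/d.png

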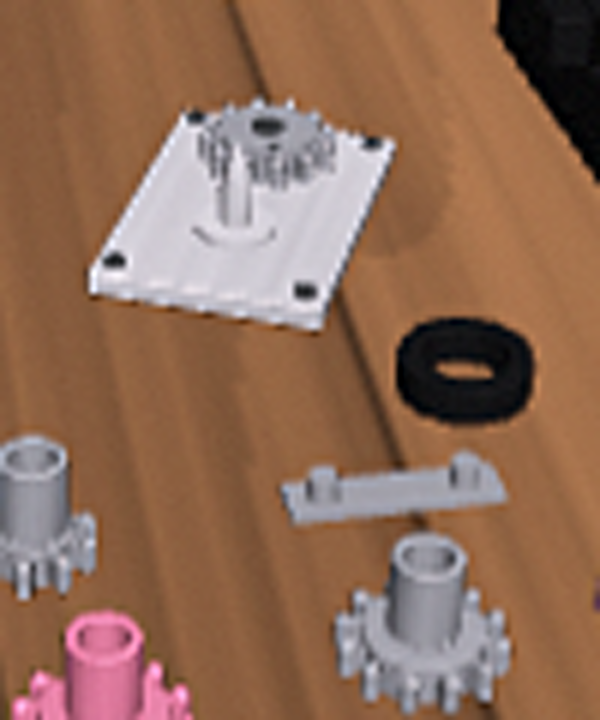

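The side crop shows the target grey gear at crop (427,620), its twelve teeth and hub standing free, the bare post at (237,200) and the master at (267,130). Next I move above the target gear.

step_arm:
  series:
    - [1, 0, 0, -60, 0]
    - [1, 0, 0, -120, 0]
    - [1, -615, -520, -120, 0]
    - [1, -615, -520, -120, 0]
    - [1, -615, -520, -120, 0]
    - [1, -615, -520, -120, 0]
    - [1, -615, -520, -120, 0]
    - [1, -615, -520, -120, 0]
    - [1, -615, -520, -120, 0]
    - [1, -615, -520, -120, 0]
    - [1, -615, -520, -120, 0]
    - [1, -615, -520, -120, 0]
    - [0.4, -615, -520, -60, 0]
    - [0.4, -615, -520, 0, 0]
    - [0.4, -615, -520, 60, 0]
    - [0.4, -615, -520, 85, 0]
    - [0.4, -615, -520, 85, 0]
    - [0.4, -615, -520, 85, 0]

```text
time: 3.15
tool_pos: [0.5867, -0.1795, 0.116]
ee_rot: [3.141, -0.009, 2.795]
wrist_force: [0.0, 0.0, -0.3]
width: 0.0658
```

```bash
python3 - <<'E'
from h import *
o=robot.get_obs();print(o['time'],o['tool_pos'],o['ee_rot'],o['wrist_force'],o['width'],o['joint_positions'])
d=cams.snapshot('side')
print('hub top', onplane(d,(225+(427-2.5)/6,140+(556-2.5)/6),.052))
save(d,'e.png',(230,130,360,260),5)
E
```

```text
3.15 [ 0.58670341 -0.1794865   0.11598636] [ 3.14111805 -0.00881916  2.79544565] [ 0.0058512   0.04694884 -0.27679527] 0.06577780094403246 [-3.89318466e-01  2.66601180e-01  1.34121640e+00  9.35815433e-05
  1.54260650e+00 -1.61396875e+00]
hub top [ 0.58719127 -0.18134598  0.052     ]
```

View pics/e.png

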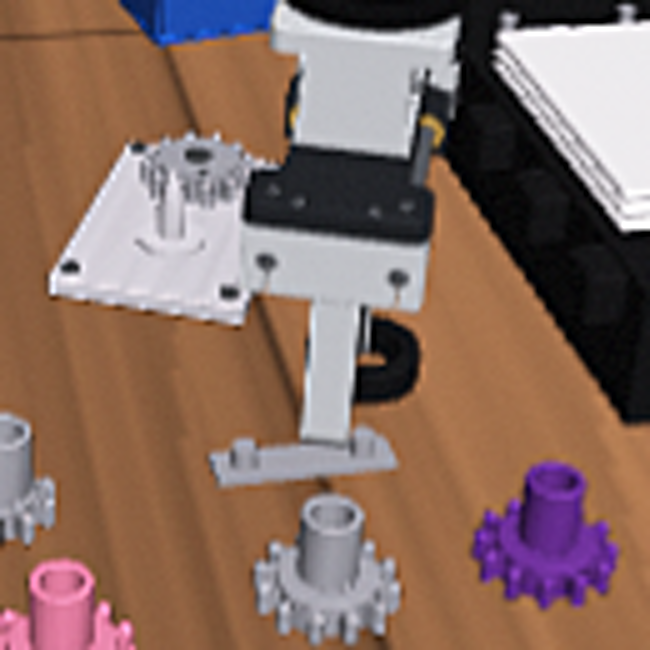

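The gripper stands over the hub (crop 330,510) with its fingers to either side. The hub estimates agree within 2 mm, so I descend.

step_arm:
  series:
    - [0.4, -1, 0, 40, 0]
    - [0.4, -1, 0, 75, 0]
    - [0.4, -1, 0, 88, 0]
    - [0.4, -1, 0, 90, 0]
    - [0.4, -1, 0, 90, 0]
    - [0.4, -1, 0, 90, 0]

```text
time: 3.95
tool_pos: [0.5911, -0.1804, 0.0325]
ee_rot: [-3.142, 0.003, 2.797]
wrist_force: [-0.3, 0.1, -0.9]
width: 0.0658
```

step_arm:
  series:
    - [0.4, 1.5, 0, 7, 0]
    - [0.4, 1.5, 0, 7, 0]
    - [0.4, 1.5, 0, 7, 0]

```text
time: 4.32
tool_pos: [0.5883, -0.1794, 0.0232]
ee_rot: [3.141, -0.0, 2.797]
wrist_force: [-1.2, -0.5, -0.2]
width: 0.0657
```

```bash
python3 - <<'E'
from h import *
o=robot.get_obs();print(o['time'],o['tool_pos'],o['ee_rot'],o['wrist_force'])
s=cams.snapshot('top');d=cams.snapshot('side')
a=cv2.resize(s['pixels'][125:225,295:395],None,fx=4,fy=4,interpolation=2);b=cv2.resize(d['pixels'][175:275,245:345],None,fx=4,fy=4,interpolation=2)
cv2.imwrite('pics/f.png',np.hstack([a,b])[:,:,::-1])
E
```

```text
4.325 [ 0.58831771 -0.1793988   0.02323361] [ 3.14148369e+00 -4.62410911e-04  2.79676202e+00] [-1.20558157 -0.47018405 -0.1597595 ]
```

View pics/f.png

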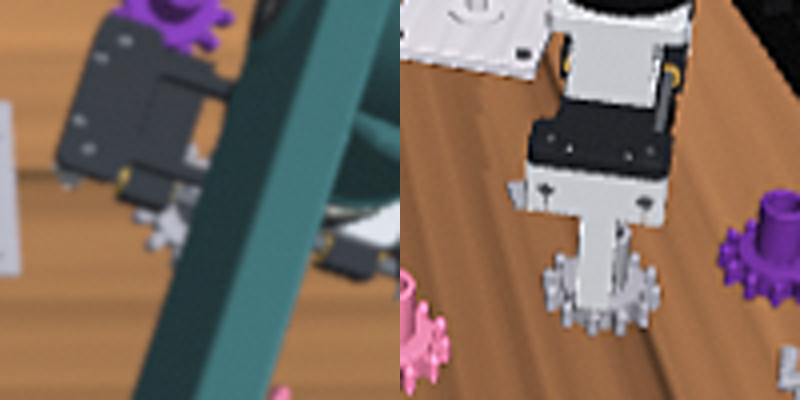

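The finger is centred on the gear (right half: finger column 600, disc centre 602). I close and lift.

step_arm:
  series:
    - [-1, 1, 0, 0, 0]
    - [-1, 1, 0, 0, 0]
    - [-1, 1, 0, 0, 0]
    - [-1, 1, 0, 0, 0]
    - [-1, 1, 0, 0, 0]
    - [-1, 0, 0, -40, 0]
    - [-1, 0, 0, -80, 0]
    - [-1, 0, 0, -80, 0]

```text
time: 5.42
tool_pos: [0.5908, -0.1804, 0.1071]
ee_rot: [-3.141, 0.008, 2.797]
wrist_force: [0.4, -0.3, -3.4]
width: 0.0274
```

Holding (27.4 mm opening). I carry it to above the post, turning +10° about tool z for the mesh phase.

step_arm:
  series:
    - [-1, 121, 280, -10, 10]
    - [-1, 121, 280, -10, 10]
    - [-1, 121, 280, -10, 10]
    - [-1, 121, 280, -10, 10]
    - [-1, 121, 280, -10, 10]
    - [-1, 121, 280, -10, 10]
    - [-1, 121, 280, -10, 10]
    - [-1, 121, 280, -10, 10]
    - [-1, 121, 280, -10, 10]

```text
time: 6.55
tool_pos: [0.5693, 0.1235, 0.113]
ee_rot: [-3.141, -0.0, 2.62]
wrist_force: [0.3, -0.5, -2.6]
width: 0.0279
```

```bash
python3 - <<'E'
from h import *
o=robot.get_obs();print(o['time'],o['tool_pos'],o['ee_rot'],o['wrist_force'],o['width'])
s=cams.snapshot('top');d=cams.snapshot('side')
z=o['tool_pos'][2]-.0232
c=o['tool_pos'][:2]; print('proj hub centre bottom/top', proj(d,[*c,z]),proj(d,[*c,z+.018]),'post foot/tip',proj(d,[.5695,.1245,.016]),proj(d,[.5695,.1245,.056]))
a=cv2.resize(s['pixels'][130:240,130:240],None,fx=3.6,fy=3.6,interpolation=2);b=cv2.resize(d['pixels'][100:210,210:320],None,fx=3.6,fy=3.6,interpolation=2)
cv2.imwrite('pics/g.png',np.hstack([a,b])[:,:,::-1])
E
```

```text
6.55 [0.56932894 0.1235208  0.1130406 ] [-3.14113851e+00 -4.21449489e-04  2.62001680e+00] [ 0.34727737 -0.54613394 -2.55623703] 0.027938925494385224
proj hub centre bottom/top [265.23455925 152.95146482] [265.41003389 147.03684927] post foot/tip [264.54386766 176.08878583] [264.91424138 163.64845466]
```

View pics/g.png

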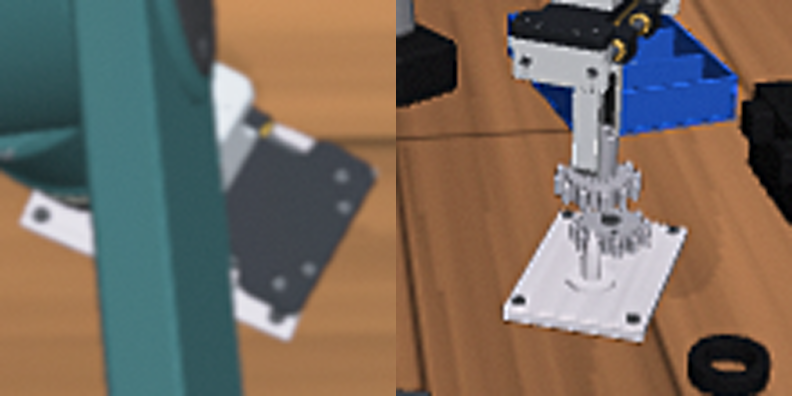

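The side view shows the held gear level above the post (gear column ~597, post ~592 in the crop), as the projection predicts. I descend over the taper and watch the force.

step_arm:
  series:
    - [-1, 0.5, 0.9, 25, 0]
    - [-1, 0.5, 0.9, 35, 0]
    - [-1, 0.5, 0.9, 42, 0]
    - [-1, 0.5, 0.9, 48, 0]
    - [-1, 0.5, 0.9, 51, 0]
    - [-1, 0.5, 0.9, 51, 0]
    - [-1, 0.5, 0.9, 51, 0]

```text
time: 7.52
tool_pos: [0.5695, 0.1261, 0.0629]
ee_rot: [3.141, 0.001, 2.622]
wrist_force: [-0.1, 0.4, -2.5]
width: 0.0277
```

step_arm:
  series:
    - [-1, 0, -0.5, 3, 0]
    - [-1, 0, -0.5, 6, 0]
    - [-1, 0, -0.5, 8, 0]
    - [-1, 0, -0.5, 10, 0]
    - [-1, 0, -0.5, 10, 0]

```text
time: 8.15
tool_pos: [0.5689, 0.1255, 0.0522]
ee_rot: [-3.141, -0.0, 2.622]
wrist_force: [-0.3, 0.4, -3.2]
width: 0.028
```

step_arm:
  series:
    - [-1, 0, 0, 3, 0]
    - [-1, 0, 0, 6, 0]
    - [-1, 0, 0, 9, 0]
    - [-1, 0, 0, 11, 0]
    - [-1, 0, 0, 12, 0]
    - [-1, 0, 0, 13, 0]
    - [-1, 0, 0, 13, 0]

```text
time: 9.02
tool_pos: [0.5689, 0.1256, 0.0395]
ee_rot: [3.142, -0.0, 2.622]
wrist_force: [-0.4, 0.4, -2.6]
width: 0.028
```

```bash
python3 - <<'E'
from h import *
o=robot.get_obs();print(o['time'],o['tool_pos'],o['ee_rot'],o['wrist_force'],o['joint_positions'])
d=cams.snapshot('side'); s=cams.snapshot('top')
for q in(d,s):
  for m in models.pinpoint(q,'master_mark')[:2]:print(m)
a=cv2.resize(s['pixels'][130:240,130:240],None,fx=3.6,fy=3.6,interpolation=2);b=cv2.resize(d['pixels'][130:200,230:300],None,fx=5.65,fy=5.65,interpolation=2)
cv2.imwrite('pics/i.png',np.hstack([a,b[:396]if b.shape[0]>396 else cv2.resize(b,(396,396))])[:,:,::-1])
E
```

```text
9.025 [0.56894765 0.12558842 0.03952423] [ 3.14158607e+00 -1.26589091e-04  2.62231496e+00] [-0.3567873   0.43513477 -2.59086297] [ 1.19908531e-01  2.47490885e-01  1.52282057e+00  8.24308050e-05
  1.37137887e+00 -9.31626433e-01]
{'position': [0.596, 0.1572, 0.0311], 'p': 0.65}
{'position': [0.4519, -0.0967, 0.0387], 'p': 0.64}
```

View pics/i.png

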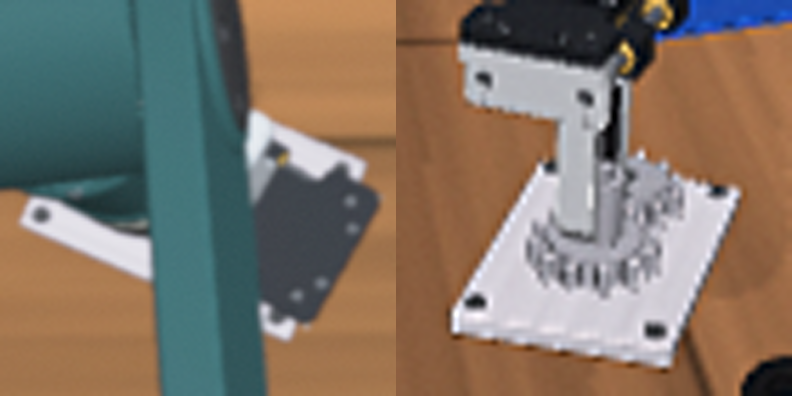

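The gear sits around the post with its teeth meshed (side crop 595,250), but the wrist still carries its 2.5 N. I press down 1.5 mm.

step_arm:
  series:
    - [-1, 0, 0, 0.7, 0]
    - [-1, 0, 0, 1.2, 0]
    - [-1, 0, 0, 1.5, 0]
    - [-1, 0, 0, 1.5, 0]

```text
time: 9.72
tool_pos: [0.5691, 0.1256, 0.0394]
ee_rot: [3.141, 0.001, 2.622]
wrist_force: [-5.0, -0.9, 4.8]
width: 0.0277
```

Seated: the wrist now reads +4.8 N upward. I ease the press and turn the pair 94°.

step_arm:
  series:
    - [-1, 0, 0, -1, 0]
    - [-1, 0, 0, -1, 6]
    - [-1, 0, 0, -1, 13]
    - [-1, 0, 0, -1, 20]
    - [-1, 0, 0, -1, 28]
    - [-1, 0, 0, -1, 36]
    - [-1, 0, 0, -1, 44]
    - [-1, 0, 0, -1, 52]
    - [-1, 0, 0, -1, 60]
    - [-1, 0, 0, -1, 68]
    - [-1, 0, 0, -1, 76]
    - [-1, 0, 0, -1, 84]
    - [-1, 0, 0, -1, 90]
    - [-1, 0, 0, -1, 94]
    - [-1, 0, 0, -1, 94]
    - [-1, 0, 0, -1, 94]
    - [-1, 0, 0, -1, 94]

```text
time: 11.85
tool_pos: [0.57, 0.1252, 0.0395]
ee_rot: [3.139, -0.001, 0.982]
wrist_force: [0.9, -2.5, 2.6]
width: 0.0278
```

Release, lift straight up, then move back clear so the top camera can see.

step_arm:
  series:
    - [0.3, 0, 0, -1, 0]
    - [0.3, 0, 0, -1, 0]
    - [0.3, 0, 0, -1, 0]
    - [0.3, 0, 0, -1, 0]
    - [0.3, 0, 0, -20, 0]
    - [0.3, 0, 0, -60, 0]
    - [0.3, 0, 0, -110, 0]
    - [0.3, 0, 0, -110, 0]
    - [0.3, -60, 100, -130, 0]
    - [0.3, -120, 150, -130, 0]
    - [0.3, -120, 200, -130, 0]
    - [0.3, -120, 200, -130, 0]
    - [0.3, -120, 200, -130, 0]

```text
time: 13.48
tool_pos: [0.6691, -0.0889, 0.1674]
ee_rot: [-3.14, 0.001, 0.977]
wrist_force: [0.3, 0.4, 0.1]
width: 0.0614
```

```bash
python3 - <<'E'
from h import *
o=robot.get_obs();print(o['time'],o['tool_pos'],o['wrist_force'],o['width'])
s=cams.snapshot('top');d=cams.snapshot('side')
for q in(s,d):
  for m in models.pinpoint(q,'master_mark')[:2]:
    v=np.array(m['position'])-[.5943,.1801,.034];print('mark',m,np.degrees(np.arctan2(v[1],v[0])))
  for m in models.pinpoint(q,'gear12_hub')[:5]:print(m)
for l in('gear9_hub','gear15_hub'):print(l,models.pinpoint(s,l)[:1],models.pinpoint(d,l)[:1])
a=cv2.resize(s['pixels'][140:220,140:220],None,fx=5,fy=5,interpolation=2);b=cv2.resize(d['pixels'][130:210,230:310],None,fx=5,fy=5,interpolation=2)
cv2.imwrite('pics/j.png',np.hstack([a,b])[:,:,::-1])
E
```

```text
13.475 [ 0.6690849  -0.08885828  0.16743294] [0.31424855 0.40382762 0.10180935] 0.06144687244055553
mark {'position': [0.6189, 0.1795, 0.0302], 'p': 0.7} -1.3971810272964191
{'position': [0.5662, 0.1212, 0.0613], 'p': 0.75}
{'position': [0.6954, -0.165, 0.0418], 'p': 0.7}
mark {'position': [0.6173, 0.1808, 0.0319], 'p': 0.58} 1.7432464843057498
mark {'position': [0.5924, 0.1797, 0.011], 'p': 0.27} -168.1113419603718
{'position': [0.3601, -0.1187, 0.0448], 'p': 0.96}
{'position': [0.5702, 0.126, 0.0633], 'p': 0.79}
{'position': [0.4683, -0.2049, 0.0458], 'p': 0.59}
{'position': [0.6946, -0.1711, 0.0418], 'p': 0.56}
gear9_hub [] [{'position': [0.4514, -0.0994, 0.0406], 'p': 0.69}]
gear15_hub [{'position': [0.4503, -0.3174, 0.0415], 'p': 0.98}] [{'position': [0.4489, -0.3203, 0.0375], 'p': 0.84}]
```

View pics/j.png

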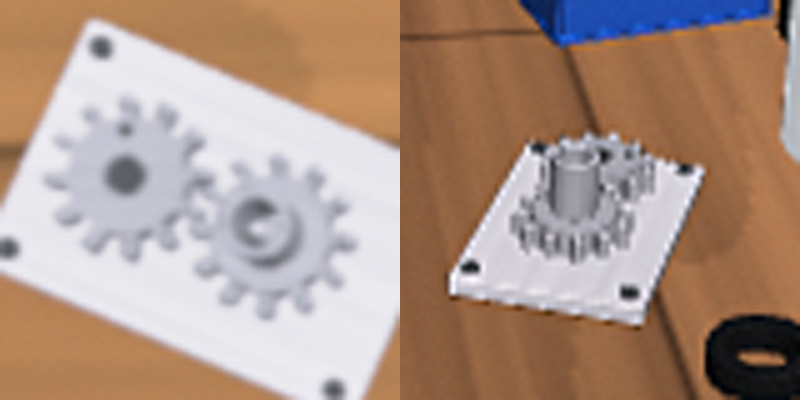

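The dot moved from the post-facing side (−91°) to straight +x (about 0°), and the gear is level and meshed on the post. I hand it in.

```bash
python3 -c "
from bench import robot
print(robot.close_job())"
```

```text
the job is handed in; nothing more can be done
None
```

The grey twelve-tooth gear is seated on the test post and meshed with the master. I turned the pair 94° with the gripper, then released the gear and moved clear. The job was handed in at about 14 s.

- **Seating:** The gripper stopped at z = 0.0394 against 0.0392 expected, and the wrist changed from carrying the gear to being pushed up by 4.8 N. The last pictures show the gear level, with its teeth between the master's.
- **Master follows:** Its mark moved from about −91° to about 0° (−1.4° from the top camera, +1.7° from the side), a quarter turn.
- **Other gears:** The nine- and fifteen-tooth gears were found where they lay at the start.
- **Disagreements:** The networks put the seated hub point at z = 0.061–0.063, against 0.058 expected. That is about the networks' 4 mm error, and the press-down reading and the pictures say it is fully down. The top camera's network missed the nine-tooth gear in the final check, but the side camera found it in place.

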